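# Shut the waffle maker and set it to preheat

### The job

Get the waffle maker ready to preheat: bring its open lid down and press it fully shut until the catch clicks and it stays down by itself, firmly but without leaning hard on it, and turn the browning dial on the lid clockwise so that its white pointer line is on the one long tick of the scale. Leave the canister, the mug and the bowl where they stand.

Things in the scene. Friction and masses are not known exactly. Their poses are not given: they have to be found in the camera images.
- base: Waffle maker fixed on the counter: black lower housing 215 (x) x 250 (y) mm, rim 63 mm high, dark cast plate of square studs. Origin: centre of its underside. x points from its front (handle side, towards the robot at yaw 0) to its back (hinge side), y to the left, z up.
- lid (a joint): Lid angle, rad: 0 shut, 1.3 wide open; opening lifts the handle up and back, away from the robot. Spring-balanced: stays where left above about 0.7, rises by itself if let go low. A snap catch resists from 14 to 5 mm (handle travel) above shut, most at first (about 15 N at the handle); past it the lid snaps shut and is held. Not clicked, it rises again.
- lid_hinge (a point): Hinge axis at mid-width of the lid, 66 mm up, 105 mm behind the base's middle; stays put, but its axes turn with the lid (0.9 kg): x to the lid's back, y left, z out of its cover. In them: black shell x -12 to -212 mm, 250 mm wide, z 0 to 43 mm (steel cover); handle, a plate 110 mm wide, x -208 to -256, z 6 to 24. Pushing shell or handle with over 60 N is too hard.
- handle_top (a point): Middle of the outer (upper) face of the lid's handle, where the lid is pressed: 236 mm in front of the hinge axis and 24 mm above it in the lid's frame, so 90 mm above the counter when shut. Axes as lid_hinge.
- dial_top (a point): Centre of the top of the browning dial's grip bar (bar 56 x 14 mm), 30 mm above the lid's cover, 139 mm above the counter when shut; 145 mm in front of the hinge, 58 mm right of the middle. Under the bar is a round skirt, 60 mm across, 6.5 mm high. Site x runs along the bar to its white-lined pointer end, z is the dial's axis.
- dial (a joint): Dial angle, rad, growing clockwise seen from above. At 0 the pointer is on the first tick, 2.356 rad counter-clockwise of the base's x axis; stops at 0 and 4.71. Ten ticks, 0.524 rad apart, on the cover round the dial; the sixth, at 2.618, is the long one (18 mm, others 7). Turns with 0.04 N m and stays where left.
- canister: Clear plastic storage canister with white cap, 96 mm diameter, 150 mm high; bystander. Origin: centre of its underside.
- mug: White ceramic mug, 84 mm diameter, 95 mm high, with a handle; bystander. Origin: centre of its underside.
- bowl: Steel bowl, 150 mm diameter, 65 mm high; bystander. Origin: centre of its underside.

How it is judged (in metres and radians):
At the end, for the whole second after the job is handed in: The lid is clicked shut (joint under 0.012 rad, held by its catch with nothing touching it) and the dial's pointer is on the long tick, within 0.14 rad (2.618 +- 0.14 rad) (value of joint lid below 0.012 rad and value of joint dial between 2.478 and 2.758 rad).
It fails at once if the lid or its handle is pressed with more than 60 N (contact force between any of lid_c3, lid_c4, lid_c5 and anything else above 60 N).
It fails at once if a bystander is moved more than 30 mm (distance of any of canister, mug, bowl from where it was at the start of the episode above 0.03 m).
It also fails if it takes over 72 s, if anything falls off the work surface, if the arm or the gripper's body presses on something with over 40 N, if the wrist force passes 120 N, or if a joint passes its speed limit or range.

### The arm

A 7-joint arm with a two-finger parallel gripper is mounted at the origin on the work surface. World frame = base frame: x ahead of the robot, y to its left, z up, the work surface at z = 0. Lengths are in mm, angles in rad, forces in N, time in s.
With the tool pointing down it reaches from about 425 to 875 mm from the base axis. Payload 4.7 kg.
Tool frame: the origin (TCP) lies between the finger pads; the fingertips stand 22 mm ahead of it and the grasp point (between the pads) lies 3 mm ahead of it; x points along the fingers, y is the direction in which the jaws open and shut, and the axes are right-handed (so a half turn about x gives the same grasp; the last joint's range is limited). The gripper opens to 85 mm and grips with 20 to 120 N. Pads are 22 mm wide; open, the fingers measure 114 mm over their backs; the gripper's body (76 mm by 85 mm) begins 54 mm behind the grasp point. The pads swing forward as they close: fully open they stand 13 mm farther back than shut.
Start: joints at [1.267, 0.321, -0.07, 1.45, 0.023, 1.371, -0.057], TCP at [203.09, -617.479, 221.349] pointing down, gripper open.
Joint ranges: [-2.86, 2.86], [-0.3, 2.09], [-1.38, 1.24], [0.06, 2.45], [-1.56, 4.7], [0.09, 2.05], [-2.69, 2.69]. Speed limits (rad/s): [2.57, 2.57, 3.14, 3.14, 3.14, 3.14, 3.14].

### API

Orientations are given as a unit quaternion [w, x, y, z].
In Python, from rig import r, imaging gives the robot as it stands.
- The arm moves only by the shell command python3 -m creep 'ROWS' [FORCE]. ROWS is JSON, a list that holds one entry, the list of rows, each a list of 7 numbers: the shift along the tool's x, y, z in cm, then the turn, a rotation vector about the tool's x, y, z in rad, then the opening in per cent of the stroke, from 0 (shut) to 100 (fully open). In form: [[[x, y, z, rx, ry, rz, gripper], ...]]. A call has 1 to 10 rows; each row shifts and turns the commanded pose from where the row before left it, along the tool's axes as they then stand; what a row does not reach is not made up. A row lasts 1/10 s, in which the tool goes at most 50 mm and 8.59 degrees, less where a joint would pass 70% of its speed; a pose out of reach is approached as far as the arm can. A call is refused whole if a number of a shift passes 5 or a number of a turn 0.15, either way. A call with a gripper value outside its range is refused whole. The fingers move at their own pace and stop on an object; FORCE is the grip in N (left out, the last holds). Time passes only in rows, so rows that do not move let the fingers close. It gives the time, the measured TCP pose, the force and the opening at its end, in the units of the state.
- r.read_state(): the state, without advancing time (a new reading comes with each control period).
- imaging.capture(name): name is "scene" or "side" or "wrist"; returns the picture (400x640x3 uint8, red, green, blue); there is no depth.
- imaging.camera_params(name): a dict with "mtx" (3x3 intrinsics, pixels), "R" (3x3) and "t" (3): a world point X has camera coordinates R X + t. Camera axes: x right, y down, z forward; pixel columns grow to the right and rows downward; lengths in mm; the calibration is good to about 2 mm. A picture is of the moment at which its call begins: read the wrist's pose just before it. camera_params takes no time and is no camera call; for the wrist camera it gives the pose at the moment of the call.
- r.sign_off(): hands the job in, once; it reports no verdict.
The state is a dict: "t": time; "joints": joint angles; "qd": joint speeds; "effort": joint torques, N m; "eef_pos": TCP position; "tcp_rot": TCP orientation; "ft_force": force on the tool from outside, world axes, zero at the start; "moment": the same for the moment, N m; "grip_width": opening from 0.0 (shut) to 1.0 (fully open).
Only numpy, scipy, OpenCV 4.12 (cv2) and the standard library are available. Lean on these libraries where they do the work, as an engineer would, in place of code of your own. Each camera call takes 0.05 s, during which the arm holds its last target. There are 200 camera calls.

## Working session

There is one attempt and no reset: what is moved stays moved. The work goes in short steps, Python scripts to look and compute and a shell command to move; the robot and the scene stay as the last step left them, time stands still between calls to the robot, and variables do not carry over. Pictures are saved under pics/ and viewed, about 8 in all and at most 12, crops included, and the job is handed in when it is done.

```bash
mkdir -p pics; ls
python3 - <<'E'
from rig import r, imaging
import cv2,numpy as np
s=r.read_state(); print({k:np.round(v,3).tolist() for k,v in s.items()})
for n in ("scene","side"):
    cv2.imwrite(f"pics/{n}0.png",imaging.capture(n)[:,:,::-1])
    p=imaging.camera_params(n); print(n,np.round(p["mtx"],1).tolist(),np.round(-p["R"].T@p["t"],1).tolist(),np.round(p["R"],3).tolist())
E
```

```text
pics
{'t': 0.0, 'joints': [1.267, 0.322, -0.07, 1.452, 0.023, 1.371, -0.057], 'qd': [-0.0, 0.001, 0.002, 0.003, -0.0, -0.001, -0.002], 'effort': [-0.0, -49.358, -0.382, -31.434, 0.013, 0.011, -0.0], 'eef_pos': [202.893, -616.94, 220.218], 'tcp_rot': [-0.111, -0.698, -0.113, 0.698], 'ft_force': [-0.148, 0.045, 0.227], 'moment': [-0.017, 0.007, 0.001], 'grip_width': 1.002}
scene [[498.1, 0.0, 320.4], [0.0, 498.1, 193.6], [0.0, 0.0, 1.0]] [976.6, -603.4, 984.2] [[0.857, 0.515, 0.01], [0.402, -0.656, -0.639], [-0.322, 0.552, -0.769]]
side [[389.6, 0.0, 321.1], [0.0, 389.6, 191.9], [0.0, 0.0, 1.0]] [482.2, -658.4, 797.1] [[0.991, -0.135, 0.016], [-0.086, -0.715, -0.694], [0.105, 0.686, -0.72]]
```

View pics/scene0.png

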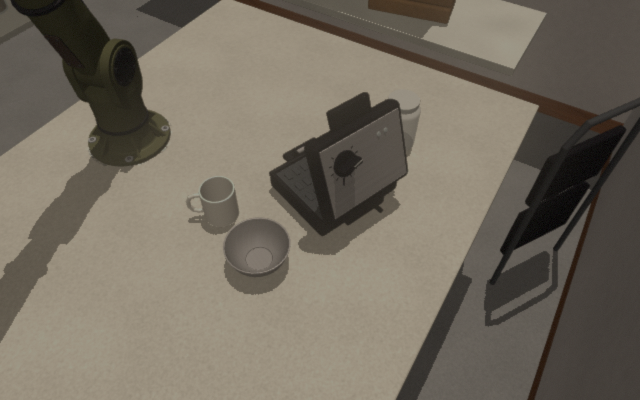

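View pics/side0.png

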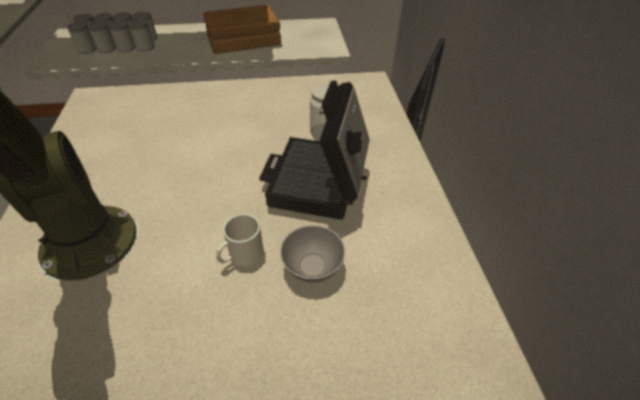

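The scene view shows the waffle maker near (340,170) with its lid open and its dial at (346,163). The mug is at (218,202), the bowl at (257,248), and the canister is behind the lid at (408,115). The side view shows the front corner at (268,207), the mug at (243,240) and the bowl at (313,255). I'll enlarge both for corner picking.

Run:
```python
import cv2,numpy as np
a=cv2.imread("pics/scene0.png")[85:245,255:425]; b=cv2.imread("pics/side0.png")[75:235,250:380]
f=lambda i:cv2.convertScaleAbs(cv2.resize(i,None,fx=2.6,fy=2.6,interpolation=cv2.INTER_CUBIC),alpha=2,beta=10)
o=np.hstack([f(a),f(b)])
cv2.imwrite("pics/c0.png",o); print(o.shape,f(a).shape)
```

```text
(416, 780, 3) (416, 442, 3)
```

View pics/c0.png

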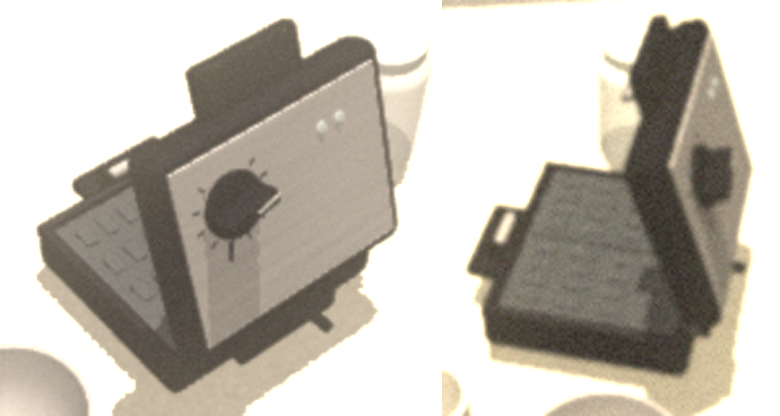

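```bash
cat > h.py <<'E'
from rig import r, imaging
import numpy as np, cv2
from scipy.spatial.transform import Rotation as Ro
def ray(n,uv):
    p=imaging.camera_params(n); d=p["R"].T@np.linalg.solve(p["mtx"],[*uv,1]); return -p["R"].T@p["t"],d
def onz(n,uv,z):
    c,d=ray(n,uv); return c+d*(z-c[2])/d[2]
def proj(n,X):
    p=imaging.camera_params(n); q=p["mtx"]@(p["R"]@np.asarray(X,float)+p["t"]); return q[:2]/q[2]
def st():
    s=r.read_state(); R=Ro.from_quat(np.roll(s["tcp_rot"],-1)).as_matrix(); return s,np.array(s["eef_pos"]),R
E
python3 - <<'E'
from h import *
A=lambda x,y:(255+x/2.6,85+y/2.6); B=lambda x,y:(250+(x-442)/2.6,75+y/2.6)
for nm,n,uv,z in [("FR top","scene",A(40,230),63),("FR bot","scene",A(43,258),0),("BR bot","scene",A(176,390),0),
 ("FR top s","side",B(488,308),63),("FR bot s","side",B(490,342),0),("BR bot s","side",B(684,374),0),("FL top s","side",B(548,164),63)]:
    print(nm,onz(n,uv,z).round(1))
s,p,R=st(); print(R.round(3).tolist())
def tri(a,b):
    (c1,d1),(c2,d2)=ray("scene",a),ray("side",b)
    t=np.linalg.lstsq(np.c_[d1,-d2],c2-c1,rcond=None)[0]; P,Q=c1+d1*t[0],c2+d2*t[1]; return ((P+Q)/2).round(1),np.linalg.norm(P-Q).round(1)
print("dial",tri(A(237,203),B(712,175)))
print("lid steel corner up right",tri(A(168,177),B(670,168)), "steel up left",tri(A(372,62),B(705,25)),"handle top left corner",tri(A(292,22),B(658,18)),"handle top right",tri(A(190,72),B(634,90)))
for n,uv,z in [("scene",(218,183),95),("scene",(257,235),65),("scene",(408,100),150)]: print(onz(n,uv,z).round(0))
E
```

```text
FR top [451.8  48.4  63. ]
FR bot [440.   63.4   0. ]
BR bot [636.2  -5.3   0. ]
FR top s [450.9  51.9  63. ]
FR bot s [448.3  63.    0. ]
BR bot s [643.4  -5.1   0. ]
FL top s [529.2 274.9  63. ]
[[-0.001, 0.312, -0.95], [0.002, -0.95, -0.312], [-1.0, -0.002, 0.0]]
dial (array([663.1,  38.7, 224.8]), np.float64(3.0))
lid steel corner up right (array([618.2,   5.5, 261.4]), np.float64(0.2)) steel up left (array([691.6, 220.8, 259.9]), np.float64(9.6)) handle top left corner (array([633.6, 177.4, 301.8]), np.float64(0.2)) handle top right (array([594.9,  77.2, 298.2]), np.float64(9.9))
[382. -64.  95.]
[ 533. -121.   65.]
[659. 383. 150.]
```

Estimates: base yaw is about -0.337, the hinge is at about 615 mm along ex and 324 mm along ey, and the lid is at about 1.17 rad. I'll raise the arm with the gripper shut and cross over to a point behind and above the handle.

```bash
python3 -m creep '[[[-4.7,0,0,0,0,0,0],[-4.7,0,0,0,0,0,0],[-4.7,0,0,0,0,0,0],[0,-3.07,-3.66,0,0,0,0],[0,-3.07,-3.66,0,0,0,0],[0,-3.07,-3.66,0,0,0,0],[0,-3.07,-3.66,0,0,0,0],[0,-3.07,-3.66,0,0,0,0],[0,-3.07,-3.66,0,0,0,0],[0,-3.07,-3.66,0,0,0,0]]]' 30
python3 -m creep '[[[0,-3.07,-3.66,0,0,0,0],[0,-3.07,-3.66,0,0,0,0],[0,-3.07,-3.66,0,0,0,0],[0,-3.07,-3.66,0,0,0,0],[0,-3.07,-3.66,0,0,0,0],[0,-3.07,-3.66,0,0,0,0],[0,-3.07,-3.66,0,0,0,0],[0,-3.07,-3.66,0,0,0,0],[0,-3.07,-3.66,0,0,0,0],[0,-3.07,-3.66,0,0,0,0]]]'
python3 -m creep '[[[0,-3.07,-3.66,0,0,0,0],[0,0,0,0.131,0,0,0],[0,0,0,0.131,0,0,0],[0,0,0,0.131,0,0,0],[0,0,0,0.131,0,0,0],[0,0,0,0.131,0,0,0],[0,0,0,0,0,0,0]]]'
cat > plan.py <<'E'
from h import *
import sys
yaw=-0.337; ex=np.array([np.cos(yaw),np.sin(yaw),0]); ey=np.array([-ex[1],ex[0],0]); ez=np.array([0,0,1.])
H=615*ex+324*ey+66*ez
def tcp(th,lx=-245,n=24,off=11):
    c,s_=np.cos(th),np.sin(th); return H+ex*(lx*c+n*s_+off)+ez*(-lx*s_+n*c+22)
s,p,R=st()
print("t",round(s["t"],1),"tcp",p.round(1),"F",np.round(s["ft_force"],1),"g",round(s["grip_width"],2),"j",np.round(s["joints"],2))
d=p-H; print("hinge frame x,y,z of tip",(d@ex).round(1),(d@ey).round(1),(d[2]-22).round(1),"yaw of y",np.arctan2(R[1,1],R[0,1]).round(3))
prev=p
for a in sys.argv[1:]:
    th,n=(list(map(float,a.split(",")))+[24])[:2]
    q=tcp(th,n=n); print(a,q.round(1),"rows cm",(R.T@(q-prev)/10).round(2)); prev=q
E
python3 plan.py 1.17,64 1.17 1.1 1.0 .9 .8 .7 .6 .5 .4 .3 .2 .1 0
```

```text
t: 1.1
eef_pos: [379.9, -331.3, 362.0]
tcp_rot: [-0.112, -0.698, -0.112, 0.698]
ft_force: [1.3, 0.7, -0.2]
grip_width: 0.001
t: 2.1
eef_pos: [631.8, 74.0, 361.9]
tcp_rot: [-0.112, -0.698, -0.111, 0.698]
ft_force: [-0.3, -1.8, 0.0]
grip_width: -0.005
t: 2.8
eef_pos: [656.1, 113.3, 361.7]
tcp_rot: [0.119, -0.697, 0.119, 0.697]
ft_force: [0.4, -0.6, 0.3]
grip_width: 0.001
t 2.8 tcp [656.1 113.3 361.7] F [ 0.4 -0.6  0.3] g 0.0 j [ 0.2   0.39 -0.61  1.14  0.22  1.67 -2.26]
hinge frame x,y,z of tip -33.3 -0.2 273.7 yaw of y -1.908
1.17,64 [663.3 110.9 338.6] rows cm [ 2.31 -0.02 -0.76]
1.17 [628.6 123.1 322.9] rows cm [1.56 0.   3.68]
1.1 [613.2 128.5 317.2] rows cm [0.57 0.   1.62]
1.0 [592.1 135.9 307.1] rows cm [1.01 0.   2.24]
.9 [571.9 142.9 294.8] rows cm [1.23 0.   2.13]
.8 [553.1 149.5 280.5] rows cm [ 1.44 -0.    2.  ]
.7 [535.7 155.6 264.2] rows cm [ 1.63 -0.    1.84]
.6 [519.9 161.2 246.1] rows cm [ 1.81 -0.    1.67]
.5 [505.9 166.1 226.5] rows cm [ 1.96 -0.    1.48]
.4 [493.8 170.3 205.5] rows cm [ 2.1  -0.    1.28]
.3 [483.7 173.8 183.3] rows cm [ 2.22 -0.    1.06]
.2 [475.8 176.6 160.2] rows cm [ 2.31 -0.    0.84]
.1 [470.1 178.6 136.3] rows cm [ 2.39 -0.    0.6 ]
0 [466.7 179.8 112. ] rows cm [ 2.43 -0.    0.36]
```

```bash
python3 -m creep '[[[1.2,0,-0.4,0,0,0,0],[1.1,0,-0.4,0,0,0,0],[0.5,0,1.0,0,0,0,0],[0.5,0,1.0,0,0,0,0],[0,0,0,0,0,0,0]]]'
python3 - <<'E'
from h import *
a=imaging.capture("scene")[60:240,250:430,::-1]; b=imaging.capture("side")[40:220,240:420,::-1]
f=lambda i:cv2.convertScaleAbs(cv2.resize(i,None,fx=2.2,fy=2.2,interpolation=cv2.INTER_CUBIC),alpha=2,beta=10)
cv2.imwrite("pics/c1.png",np.hstack([f(a),f(b)]))
E
```

```text
t: 3.3
eef_pos: [643.7, 117.6, 327.4]
tcp_rot: [0.117, -0.696, 0.118, 0.698]
ft_force: [-0.3, 0.8, -0.4]
grip_width: -0.0
```

View pics/c1.png

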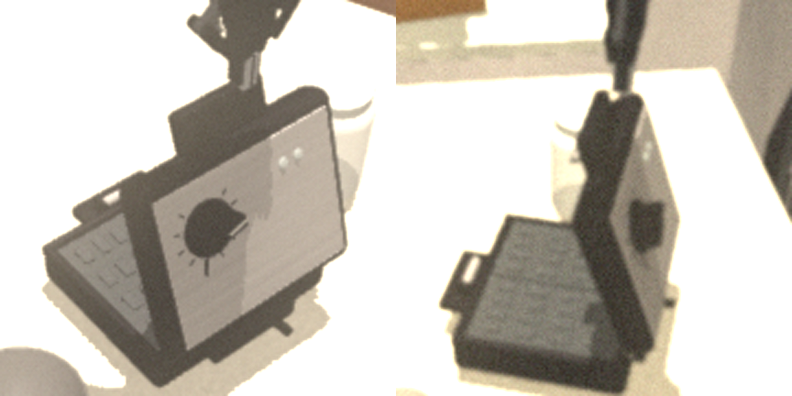

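The closed fingertips are at (247,87) in the left crop and (622,90) in the right crop, just behind and above the handle plate, with nothing touching. Next I'll push along the arc.

```bash
python3 -m creep '[[[0.4,0,0.8,0,0,0,0],[0.1,0,0.8,0,0,0,0],[0.3,0,0.8,0,0,0,0],[0.3,0,0.8,0,0,0,0],[0.5,0,1.1,0,0,0,0],[0.5,0,1.1,0,0,0,0],[0.6,0,1.06,0,0,0,0],[0.6,0,1.06,0,0,0,0],[0,0,0,0,0,0,0]]]'
python3 plan.py .8 .7 .6 .5 .4
python3 - <<'E'
from h import *
a=imaging.capture("scene")[60:240,250:430,::-1]; b=imaging.capture("side")[40:220,240:420,::-1]
f=lambda i:cv2.convertScaleAbs(cv2.resize(i,None,fx=2.2,fy=2.2,interpolation=cv2.INTER_CUBIC),alpha=2,beta=10)
cv2.imwrite("pics/c2.png",np.hstack([f(a),f(b)]))
E
```

```text
t: 4.3
eef_pos: [572.1, 143.2, 295.9]
tcp_rot: [0.118, -0.697, 0.118, 0.697]
ft_force: [-0.1, -0.5, -0.2]
grip_width: -0.0
t 4.3 tcp [572.1 143.2 295.9] F [-0.1 -0.5 -0.2] g -0.0 j [ 0.25  0.22 -0.64  1.47  0.13  1.5  -2.3 ]
hinge frame x,y,z of tip -122.4 0.3 207.9 yaw of y -1.906
.8 [553.1 149.5 280.5] rows cm [1.54 0.02 2.  ]
.7 [535.7 155.6 264.2] rows cm [ 1.63 -0.    1.84]
.6 [519.9 161.2 246.1] rows cm [ 1.81 -0.    1.67]
.5 [505.9 166.1 226.5] rows cm [ 1.96 -0.    1.48]
.4 [493.8 170.3 205.5] rows cm [ 2.1  -0.    1.28]
```

View pics/c2.png

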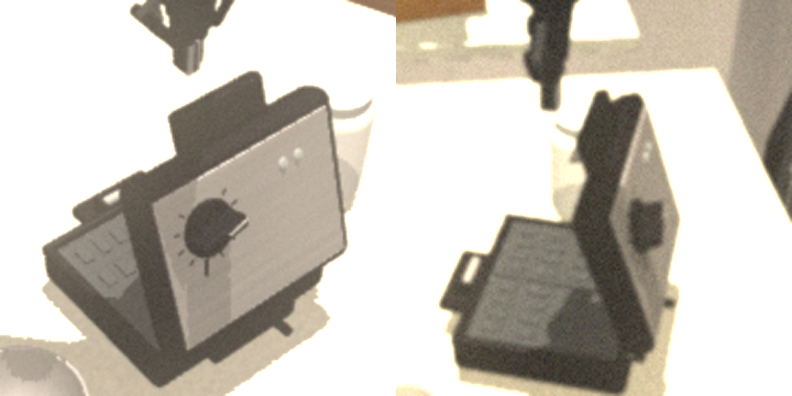

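The tip passed just over the handle, and the lid hasn't moved: it still spans (160–345, 75–385) in the left crop. The handle end is lower or farther back than I assumed. I'll check the cameras against the known tip position and re-triangulate.

Run:
```python
from h import *
s,p,R=st(); tip=p+R[:,0]*22
print("tip proj",proj("scene",tip).round(1),proj("side",tip).round(1),"seen ~ (335.5,93) (310,88.6)")
A=lambda x,y:(250+x/2.2,60+y/2.2); B=lambda x,y:(240+(x-396)/2.2,40+y/2.2)
yaw=-0.337; ex=np.array([np.cos(yaw),np.sin(yaw),0]); ey=np.array([-ex[1],ex[0],0])
def tri(nm,a,b):
    (c1,d1),(c2,d2)=ray("scene",a),ray("side",b)
    t=np.linalg.lstsq(np.c_[d1,-d2],c2-c1,rcond=None)[0]; P,Q=c1+d1*t[0],c2+d2*t[1]; m=(P+Q)/2
    print(nm,"ex %.0f ey %.0f z %.0f res %.1f"%(m@ex,m@ey,m[2],np.linalg.norm(P-Q)))
tri("handle L",A(260,73),B(604,92))
tri("steel top R",A(152,189),B(611,217))
tri("steel bot R",A(186,347),B(650,345))
tri("steel top L",A(327,110),B(644,101))
tri("steel bot L",A(344,240),B(679,218))
tri("tick long end",A(207,274),B(648,250))
tri("base FR top",A(45,247),B(457,338))
tri("base FR bot",A(47,268),B(459,364))
tri("base BR bot",A(162,386),B(628,391))
tri("lamp1",A(283,162),B(645,156))
```

```text
tip proj [334.5 103. ] [310.4 101.1] seen ~ (335.5,93) (310,88.6)
handle L ex 543 ey 376 z 304 res 2.0
steel top R ex 579 ey 210 z 271 res 12.6
steel bot R ex 633 ey 212 z 91 res 5.5
steel top L ex 584 ey 435 z 259 res 7.5
steel bot L ex 639 ey 434 z 103 res 6.1
tick long end ex 624 ey 244 z 190 res 17.4
base FR top ex 409 ey 196 z 65 res 0.7
base FR bot ex 406 ey 197 z 21 res 6.5
base BR bot ex 616 ey 196 z 20 res 1.0
lamp1 ex 596 ey 366 z 234 res 1.4
```

Run:
```python
from h import *
s,p,R=st()
for k in (22,10,0,-10): print(k,proj("scene",p+R[:,0]*k).round(1),proj("side",p+R[:,0]*k).round(1))
g=imaging.capture("scene"); h=imaging.capture("side")
print(g[84:108:2,330:341].mean(2).astype(int)); print(h[78:106:2,305:316].mean(2).astype(int))
```

```text
22 [334.5 103. ] [310.4 101.1]
10 [334.7  98.7] [310.4  96.8]
0 [334.8  95.1] [310.3  93.1]
-10 [335.   91.4] [310.3  89.4]
[[ 47  45  44  45  45  49  67  71  67  52  61]
 [ 47  45  45  46  45  54  67  71  66  53  67]
 [ 47  45  46  44  47  54  68  69  66  54  68]
 [ 80  52  44  45  45  53  69  70  61  53  75]
 [143 134  99  64  53  59  69  70  67  70 109]
 [146 146 144 139 128  99 104 109 134 136 139]
 [145 146 145 144 142 142 142 143 142 141 140]
 [144 145 144 144 145 143 144 143 142 142 143]
 [144 143 144 145 145 145 145 145 145 142 143]
 [146 146 144 145 145 145 144 143 144 143 142]
 [145 145 145 144 144 143 144 143 138 118  93]
 [144 144 144 143 140 132  99  75  56  45  42]]
[[ 99  59  34  32  26  27  28  34  46  71 109]
 [121  75  41  26  29  28  35  40  52  73 109]
 [124  77  44  30  32  31  35  41  56  74 108]
 [124  79  41  28  28  31  30  44  54  75 109]
 [120  77  39  33  28  30  32  45  56  77 113]
 [131  85  53  39  35  32  38  46  63  89 131]
 [160 141 117 103  98  92  85  87 102 131 158]
 [173 171 173 166 167 160 150 146 155 169 173]
 [178 175 177 176 172 168 147 136 148 167 174]
 [178 177 176 172 172 167 141 112 105 118 142]
 [177 177 179 174 171 158 147 131 110  94  92]
 [177 177 178 172 169 155 158 156 151 132 116]
 [180 179 175 171 157 150 148 154 161 162 156]
 [176 177 174 171 150 128 129 139 148 157 160]]
```

Both cameras put the closed tips about 25 mm higher than TCP+22 (k ≈ -3), which explains the miss. I'll use the observed tip offset, go back over the handle and retry.

```bash
sed -i 's/lx=-245/lx=-238/; s/n\*c+22)/n*c-3)/; s/d\[2\]-22/d[2]+3/' plan.py
python3 -m creep '[[[-4,0,0,0,0,0,0],[-1,0,-4,0,0,0,0],[0,0,-4,0,0,0,0],[0,0,-3,0,0,0,0],[0,0,0,0,0,0,0]]]'
python3 plan.py 1.13,54 1.13 1.05 .95 .85 .75 .65 .55 .45 .35 .25 .15 .05
```

```text
t: 5.0
eef_pos: [681.3, 101.8, 343.4]
tcp_rot: [0.12, -0.696, 0.121, 0.697]
ft_force: [-1.0, -0.6, -0.9]
grip_width: 0.001
t 5.0 tcp [681.3 101.8 343.4] F [-1.  -0.6 -0.9] g 0.0 j [ 0.2   0.45 -0.6   1.1   0.25  1.66 -2.25]
hinge frame x,y,z of tip -5.7 -2.6 280.4 yaw of y -1.914
1.13,54 [648.2 116.2 301.3] rows cm [ 4.21 -0.25  3.59]
1.13 [622.6 125.2 288.5] rows cm [1.28 0.01 2.71]
1.05 [605.8 131.1 281.4] rows cm [0.71 0.01 1.78]
.95 [585.7 138.1 270.6] rows cm [1.09 0.01 2.13]
.85 [566.7 144.8 257.6] rows cm [1.29 0.01 2.01]
.75 [549.  151.  242.8] rows cm [1.49 0.01 1.87]
.65 [532.8 156.6 226.1] rows cm [1.67 0.01 1.71]
.55 [518.3 161.7 207.9] rows cm [1.83 0.01 1.54]
.45 [505.5 166.2 188.1] rows cm [1.97 0.01 1.35]
.35 [494.7 170.  167.2] rows cm [2.1  0.   1.14]
.25 [485.9 173.1 145.1] rows cm [2.2  0.   0.93]
.15 [479.2 175.4 122.3] rows cm [2.29 0.   0.7 ]
.05 [474.7 177.   98.9] rows cm [ 2.34 -0.    0.47]
```

```bash
python3 -m creep '[[[2.1,-0.12,0,0,0,0,0],[2.1,-0.12,1,0,0,0,0],[0,0,1.3,0,0,0,0],[0,0,1.3,0,0,0,0],[0.6,0,1.3,0,0,0,0],[0.6,0,1.3,0,0,0,0],[0.36,0,0.9,0,0,0,0],[0.36,0,0.9,0,0,0,0],[0,0,0,0,0,0,0]]]'
python3 plan.py .95
python3 - <<'E'
from h import *
a=imaging.capture("scene")[60:240,250:430,::-1]; b=imaging.capture("side")[40:220,240:420,::-1]
f=lambda i:cv2.convertScaleAbs(cv2.resize(i,None,fx=2.2,fy=2.2,interpolation=cv2.INTER_CUBIC),alpha=2,beta=10)
cv2.imwrite("pics/c3.png",np.hstack([f(a),f(b)]))
E
```

```text
t: 5.9
eef_pos: [601.9, 135.3, 285.0]
tcp_rot: [0.118, -0.697, 0.118, 0.697]
ft_force: [-0.6, -0.2, 0.2]
grip_width: -0.001
t 5.9 tcp [601.9 135.3 285. ] F [-0.6 -0.2  0.2] g -0.0 j [ 0.25  0.29 -0.64  1.42  0.17  1.49 -2.29]
hinge frame x,y,z of tip -91.7 2.7 222.0 yaw of y -1.907
.95 [585.7 138.1 270.6] rows cm [1.45 0.27 1.62]
```

View pics/c3.png

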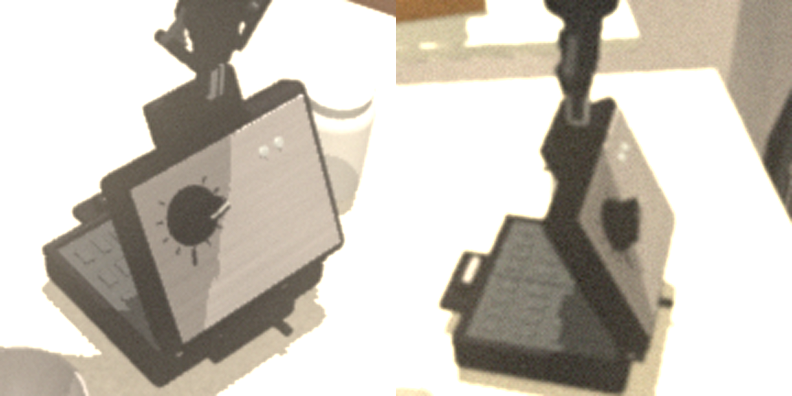

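The lid now follows. The tips are on the handle face at (212,98) in the left crop and (577,122) in the right, and the lid has leaned forward. I'll continue along the arc.

```bash
python3 -m creep '[[[0.72,0.1,0.81,0,0,0,0],[0.73,0.1,0.81,0,0,0,0],[0.64,0,1.0,0,0,0,0],[0.65,0,1.0,0,0,0,0],[0.74,0,0.94,0,0,0,0],[0.75,0,0.93,0,0,0,0],[0.83,0,0.86,0,0,0,0],[0.84,0,0.85,0,0,0,0]]]'
python3 -m creep '[[[0.91,0,0.77,0,0,0,0],[0.92,0,0.77,0,0,0,0],[0.98,0,0.68,0,0,0,0],[0.99,0,0.67,0,0,0,0],[1.05,0,0.57,0,0,0,0],[1.05,0,0.57,0,0,0,0],[0,0,0,0,0,0,0]]]'
python3 plan.py .25 .15 .1 .06 .03 0
python3 - <<'E'
from h import *
a=imaging.capture("scene")[60:240,220:400,::-1]; b=imaging.capture("side")[40:220,220:400,::-1]
f=lambda i:cv2.convertScaleAbs(cv2.resize(i,None,fx=2.2,fy=2.2,interpolation=cv2.INTER_CUBIC),alpha=2,beta=10)
cv2.imwrite("pics/c4.png",np.hstack([f(a),f(b)]))
E
```

```text
t: 6.8
eef_pos: [534.2, 156.7, 225.6]
tcp_rot: [-0.119, 0.697, -0.119, -0.697]
ft_force: [0.2, 0.3, 1.4]
grip_width: 0.003
t: 7.5
eef_pos: [494.5, 169.6, 165.1]
tcp_rot: [0.118, -0.696, 0.119, 0.698]
ft_force: [-0.1, -0.8, 0.8]
grip_width: 0.005
t 7.5 tcp [494.5 169.6 165.1] F [-0.1 -0.8  0.8] g 0.0 j [ 0.26  0.14 -0.68  1.82  0.09  1.22 -2.36]
hinge frame x,y,z of tip -204.4 -0.4 102.1 yaw of y -1.907
.25 [485.9 173.1 145.1] rows cm [ 2.   -0.05  0.92]
.15 [479.2 175.4 122.3] rows cm [ 2.29 -0.01  0.7 ]
.1 [476.7 176.3 110.6] rows cm [ 1.17 -0.    0.26]
.06 [475.1 176.9 101.2] rows cm [ 0.94 -0.    0.17]
.03 [474.1 177.2  94.1] rows cm [ 0.71 -0.    0.1 ]
0 [473.3 177.5  87. ] rows cm [ 0.71 -0.    0.08]
```

View pics/c4.png

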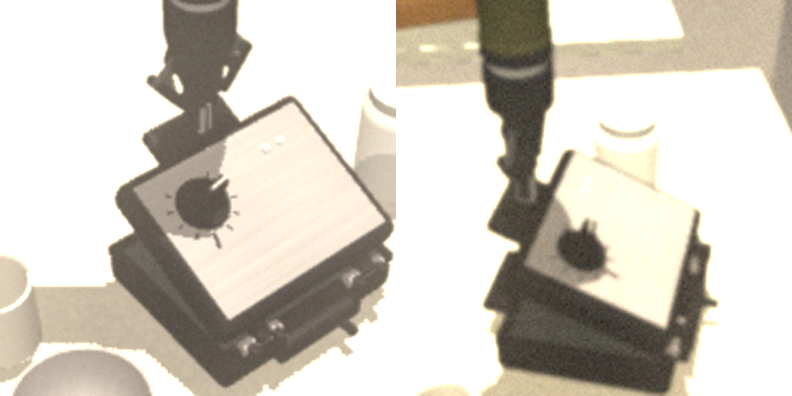

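The lid is at about 0.35–0.4 rad, with the tips mid-handle at (205,132) and force near 1 N. I'll continue down, slowing towards the catch.

```bash
python3 -m creep '[[[0.7,0,0.33,0,0,0,0],[0.7,0,0.33,0,0,0,0],[0.7,0,0.3,0,0,0,0],[0.7,0,0.25,0,0,0,0],[0.7,0,0.2,0,0,0,0],[0.7,0,0.2,0,0,0,0],[0.4,0,0.1,0,0,0,0],[0.4,0,0.1,0,0,0,0],[0,0,0,0,0,0,0]]]'
python3 -m creep '[[[0.2,0,0.04,0,0,0,0],[0.2,0,0.04,0,0,0,0],[0.2,0,0.04,0,0,0,0],[0,0,0,0,0,0,0]]]'; python3 plan.py .06 .03 0
```

```text
t: 8.5
eef_pos: [478.8, 175.6, 116.4]
tcp_rot: [0.118, -0.697, 0.119, 0.697]
ft_force: [-0.5, 0.3, 1.5]
grip_width: 0.001
t: 8.9
eef_pos: [478.1, 176.0, 110.8]
tcp_rot: [0.119, -0.697, 0.119, 0.697]
ft_force: [0.0, 0.3, 0.9]
grip_width: -0.002
t 8.9 tcp [478.1 176.  110.8] F [0.  0.3 0.9] g -0.0 j [ 0.24  0.16 -0.69  1.91  0.12  1.11 -2.41]
hinge frame x,y,z of tip -222.0 0.2 47.8 yaw of y -1.908
.06 [475.1 176.9 101.2] rows cm [0.96 0.02 0.31]
.03 [474.1 177.2  94.1] rows cm [ 0.71 -0.    0.1 ]
0 [473.3 177.5  87. ] rows cm [ 0.71 -0.    0.08]
```

```bash
python3 -m creep '[[[0,0,0.4,0,0,0,0],[0.1,0,0.4,0,0,0,0],[0.2,0,0.1,0,0,0,0],[0.2,0,0,0,0,0,0],[0,0,0,0,0,0,0]]]'
python3 -m creep '[[[0.2,0,0,0,0,0,0],[0.2,0,0,0,0,0,0],[0,0,0,0,0,0,0]]]'; python3 plan.py
python3 -m creep '[[[0.2,0,0,0,0,0,0],[0.1,0,0,0,0,0,0],[0,0,0,0,0,0,0]]]'
```

```text
t: 9.4
eef_pos: [469.3, 179.4, 105.8]
tcp_rot: [0.119, -0.697, 0.119, 0.697]
ft_force: [0.1, 0.0, 0.7]
grip_width: -0.002
t: 9.7
eef_pos: [469.3, 179.2, 101.6]
tcp_rot: [0.118, -0.697, 0.119, 0.697]
ft_force: [0.9, -0.0, 0.2]
grip_width: 0.002
t 9.7 tcp [469.3 179.2 101.6] F [ 0.9 -0.   0.2] g 0.0 j [ 0.23  0.16 -0.7   1.94  0.11  1.09 -2.42]
hinge frame x,y,z of tip -231.4 0.3 38.6 yaw of y -1.908
t: 10.0
eef_pos: [469.5, 179.1, 98.8]
tcp_rot: [0.119, -0.697, 0.119, 0.697]
ft_force: [0.4, 1.3, 1.0]
grip_width: 0.002
```

```bash
for i in 1 2 3; do :; done
python3 -m creep '[[[0.1,0,0,0,0,0,0],[0.1,0,0,0,0,0,0],[0,0,0,0,0,0,0]]]' | sed -n 2p\;4p
python3 -m creep '[[[0.1,0,0,0,0,0,0],[0.1,0,0,0,0,0,0],[0,0,0,0,0,0,0]]]' | sed -n 2p\;4p
python3 -m creep '[[[0.1,0,0,0,0,0,0],[0.1,0,0,0,0,0,0],[0,0,0,0,0,0,0]]]' | sed -n 2p\;4p
```

```text
eef_pos: [469.6, 179.0, 96.9]
ft_force: [-0.3, 0.2, 0.3]
eef_pos: [469.7, 179.1, 94.9]
ft_force: [-0.3, 0.0, 0.5]
eef_pos: [469.7, 179.1, 93.8]
ft_force: [-3.2, -0.3, 8.6]
```

```bash
python3 -m creep '[[[0.1,0,0,0,0,0,0],[0.1,0,0,0,0,0,0],[0,0,0,0,0,0,0]]]' | sed -n 2p\;4p
python3 -m creep '[[[0.1,0,0,0,0,0,0],[0.1,0,0,0,0,0,0],[0,0,0,0,0,0,0]]]' | sed -n 2p\;4p
```

```text
eef_pos: [469.5, 179.2, 92.4]
ft_force: [-5.6, -2.7, 12.3]
eef_pos: [469.3, 179.3, 90.5]
ft_force: [-6.4, -1.0, 13.5]
```

```bash
for k in 1; do python3 -m creep '[[[0.1,0,0,0,0,0,0],[0.1,0,0,0,0,0,0],[0,0,0,0,0,0,0]]]' | sed -n 2p\;4p
python3 -m creep '[[[0.1,0,0,0,0,0,0],[0.1,0,0,0,0,0,0],[0,0,0,0,0,0,0]]]' | sed -n 2p\;4p
python3 -m creep '[[[0.1,0,0,0,0,0,0],[0.1,0,0,0,0,0,0],[0,0,0,0,0,0,0]]]' | sed -n 2p\;4p; done
```

```text
eef_pos: [468.9, 179.4, 87.8]
ft_force: [-5.2, 0.6, 8.4]
eef_pos: [469.9, 179.0, 84.9]
ft_force: [-0.3, -0.4, -0.2]
eef_pos: [469.7, 178.8, 82.7]
ft_force: [0.2, 0.5, 0.4]
```

It snapped through: the force peaked at about 15 N and then dropped to zero. I'll press a little further to confirm the stop.

```bash
python3 -m creep '[[[0.1,0,0,0,0,0,0],[0.1,0,0,0,0,0,0],[0,0,0,0,0,0,0]]]' | sed -n 2p\;4p
python3 -m creep '[[[0.1,0,0,0,0,0,0],[0,0,0,0,0,0,0]]]' | sed -n 2p\;4p
```

```text
eef_pos: [469.6, 179.1, 80.9]
ft_force: [-0.8, 0.3, -0.1]
eef_pos: [469.6, 179.1, 80.0]
ft_force: [0.8, 0.2, -0.7]
```

```bash
python3 -m creep '[[[0.1,0,0,0,0,0,0],[0,0,0,0,0,0,0]]]' | sed -n 2p\;4p
python3 -m creep '[[[0.1,0,0,0,0,0,0],[0,0,0,0,0,0,0]]]' | sed -n 2p\;4p
```

```text
eef_pos: [469.6, 179.1, 79.0]
ft_force: [-0.4, -0.1, 0.0]
eef_pos: [469.6, 179.1, 77.9]
ft_force: [0.3, 0.7, -0.1]
```

```bash
python3 -m creep '[[[-4,0,0,0,0,0,0],[-4,0,0,0,0,0,0],[-4,0,0,0,0,0,0],[-3,0,0,0,0,0,100],[0,2.9,-4.3,0,0,0,100],[0,2.9,-4.3,0,0,0,100],[0,0,0,0,0,0,100]]]'
python3 plan.py
python3 - <<'E'
from h import *
w=imaging.capture("wrist"); p=imaging.camera_params("wrist"); np.savez("w1.npz",**p); cv2.imwrite("pics/w1raw.png",w[:,:,::-1])
a=imaging.capture("scene")[100:240,220:400,::-1]
a=cv2.convertScaleAbs(cv2.resize(a,None,fx=2,fy=2,interpolation=cv2.INTER_CUBIC),alpha=1.8)
o=np.full((400,800,3),0,np.uint8); o[:280,:360]=a; o[:275,360:800]=cv2.resize(w[:,:,::-1],(440,275)); cv2.imwrite("pics/c5.png",o)
E
```

```text
t: 14.0
eef_pos: [532.9, 90.7, 227.6]
tcp_rot: [-0.122, 0.697, -0.124, -0.696]
ft_force: [-0.9, -0.5, -0.4]
grip_width: 0.678
t 14.0 tcp [532.9  90.7 227.6] F [-0.9 -0.5 -0.4] g 0.68 j [ 0.35  0.12 -0.61  1.7   0.08  1.34 -2.2 ]
hinge frame x,y,z of tip -142.0 -62.2 164.6 yaw of y -1.919
```

View pics/c5.png

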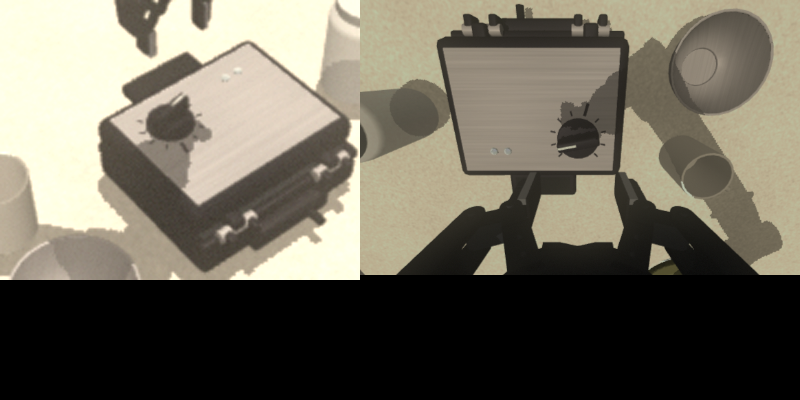

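The lid is shut and stays down with nothing touching it. In the wrist half of the picture the dial is at (578,138), its white pointer points left and slightly down to (557,148), and the long tick is at (587,107). I'll measure the dial in the wrist image.

```bash
cat > dial.py <<'E'
from h import *
import sys
img=cv2.imread(sys.argv[1]); P=np.load(sys.argv[2]); K,R,t=P["mtx"],P["R"],P["t"]
cx,cy=map(int,sys.argv[3:5])
yaw=-0.337; ex=np.array([np.cos(yaw),np.sin(yaw),0]); ey=np.array([-ex[1],ex[0],0])
# rectified top view at height z, 1 px = 0.25 mm, up=ex, left=ey
def top(z,c,half=60,s=4):
    B=np.array([[-ey@[1,0,0]/s,-ex@[1,0,0]/s,0],[-ey@[0,1,0]/s,-ex@[0,1,0]/s,0],[0,0,0],[0,0,1]])
    n=half*s; o=np.array([c[0],c[1],z])
    T=np.c_[-ey/s,-ex/s,o+ey*half+ex*half]
    Hm=K@(R@T+np.c_[np.zeros((3,2)),t]); return cv2.warpPerspective(img,np.linalg.inv(Hm),(2*n,2*n))
def onzw(uv,z):
    C=-R.T@t; d=R.T@np.linalg.solve(K,[*uv,1]); return C+d*(z-C[2])/d[2]
c=onzw((cx,cy),139); a=top(139,c); b=top(109,c)
cv2.imwrite(sys.argv[5],cv2.convertScaleAbs(np.hstack([a,b])[:,:],alpha=1.3))
print("window centre",c.round(1))
E
python3 dial.py pics/w1raw.png w1.npz 317 201 pics/d1full.png && python3 -c "
import cv2;i=cv2.imread('pics/d1full.png');cv2.imwrite('pics/d1.png',cv2.resize(i,(800,400)))"
```

```text
window centre [532.8  92.8 139. ]
```

View pics/d1.png

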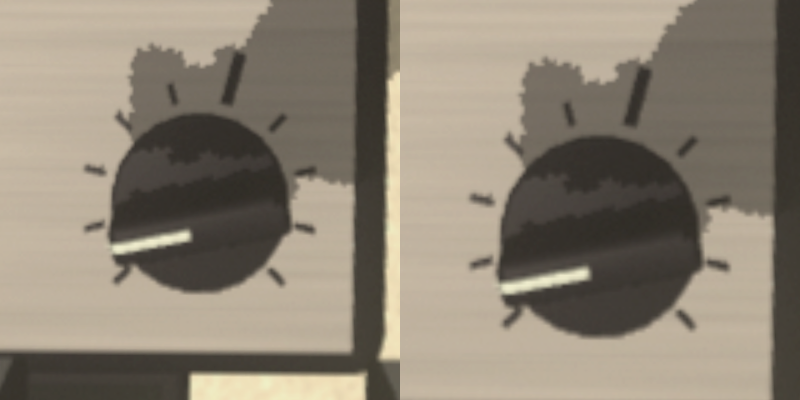

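Measured on the rectified view: the bar points +100.2° (CCW from my ex axis) and the long tick is at -12.8°, so I need about 1.97 rad clockwise. The dial is at about (523, 95.6). I'll turn the jaws across the bar.

```bash
python3 -m creep '[[[0,0,0,-0.147,0,0,50],[0,0,0,-0.147,0,0,50],[0,0,0,-0.147,0,0,50],[0,0,0,-0.147,0,0,50],[0,0,0,-0.147,0,0,50],[0,0,0,-0.147,0,0,50]]]' >/dev/null
python3 -m creep '[[[0,0,0,-0.147,0,0,50],[0,0,0,-0.147,0,0,50],[0,0,0,-0.147,0,0,50],[0,0,0,-0.147,0,0,50],[0,0,0,-0.147,0,0,50],[0,0,0,-0.143,0,0,50],[0,0,0,0,0,0,50]]]'
python3 plan.py
python3 - <<'E'
from h import *
s,p,R=st(); print("R",R.round(3).tolist(),"cm", (R.T@(np.array([522.9,95.6,p[2]])-p)/10).round(2))
print("wristcam", (-imaging.camera_params("wrist")["R"].T@imaging.camera_params("wrist")["t"]).round(1))
E
```

```text
t: 15.4
eef_pos: [528.6, 100.7, 228.1]
tcp_rot: [-0.462, -0.535, -0.463, 0.535]
ft_force: [-0.1, 0.4, 0.5]
grip_width: 0.498
t 15.4 tcp [528.6 100.7 228.1] F [-0.1  0.4  0.5] g 0.5 j [ 0.46  0.13 -0.75  1.7   0.09  1.35 -0.45]
hinge frame x,y,z of tip -149.4 -54.2 165.1 yaw of y -0.145
R [[-0.0, 0.99, -0.144], [0.0, -0.144, -0.99], [-1.0, -0.0, -0.0]] cm [ 0.   -0.49  0.59]
wristcam [540.9 180.7 380.3]
```

```bash
python3 -m creep '[[[0,-0.49,0.59,0,0,0,50],[3,0,0,0,0,0,50],[3,0,0,0,0,0,50],[0,0,0,0,0,0,50],[0,0,0,0,0,0,50],[0,0,0,0,0,0,50]]]'
python3 - <<'E'
from h import *
s,p,R=st(); np.savez("w2.npz",**imaging.camera_params("wrist")); w=imaging.capture("wrist"); cv2.imwrite("pics/w2raw.png",w[:,:,::-1])
print(p.round(1)); s,p,R=st(); print(p.round(1), "yaw",np.arctan2(R[1,1],R[0,1]).round(3))
u=proj("wrist",[522.9,95.6,139]);print(u)
E
python3 - <<'E'
import cv2;i=cv2.imread('pics/w2raw.png');cv2.imwrite('pics/w2.png',cv2.convertScaleAbs(i,alpha=1.3))
E
```

```text
t: 16.0
eef_pos: [524.6, 94.2, 169.8]
tcp_rot: [0.462, 0.536, 0.461, -0.535]
ft_force: [-0.3, 0.8, 0.3]
grip_width: 0.5
[524.6  94.2 169.8]
[524.7  94.2 169.9] yaw -0.148
[312.64803777 228.11841114]
```

View pics/w2.png

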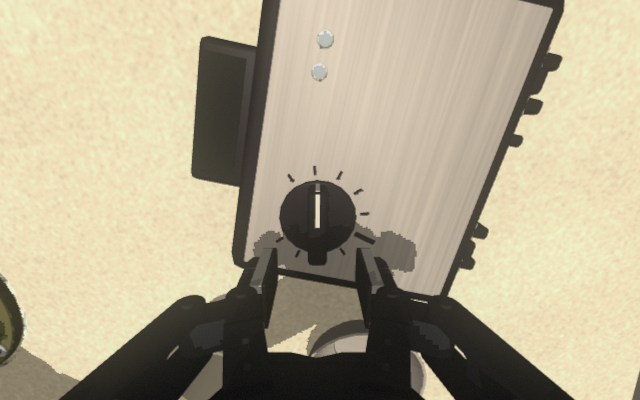

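The bar lies straight between the jaws: the white line is at x=317, y=187–228, and the finger tips are at x=270 and 362. The predicted centre (313,228) agrees with the seen centre of about (317,226). I'll lower in steps while watching the force.

```bash
python3 - <<'E'
from h import *
q=onz("wrist",(317,226),139); s,p,R=st(); print(q.round(1),(R.T@(q-p)/10).round(2))
E
python3 -m creep '[[[1.5,0.1,0,0,0,0,50],[1.5,0,0,0,0,0,50],[1,0,0,0,0,0,50],[0,0,0,0,0,0,50]]]' | sed -n 2p\;4p
python3 -m creep '[[[0.5,0,0,0,0,0,50],[0.5,0,0,0,0,0,50],[0,0,0,0,0,0,50]]]' | sed -n 2p\;4p
python3 - <<'E'
from h import *
w=imaging.capture("wrist")[140:340,200:440,::-1]; a=imaging.capture("scene")[110:230,240:360,::-1]
o=np.zeros((333,733,3),np.uint8); o[:,:400]=cv2.resize(w,(400,333)); o[:,400:]=cv2.resize(a,(333,333),interpolation=cv2.INTER_CUBIC)
cv2.imwrite("pics/w3.png",cv2.convertScaleAbs(o,alpha=1.6))
E
```

```text
[526.1  96.7 139. ] [ 3.09  0.09 -0.27]
eef_pos: [523.0, 93.3, 125.6]
ft_force: [-0.4, -0.2, 0.1]
eef_pos: [524.4, 93.6, 117.5]
ft_force: [0.5, 0.1, 0.2]
```

View pics/w3.png

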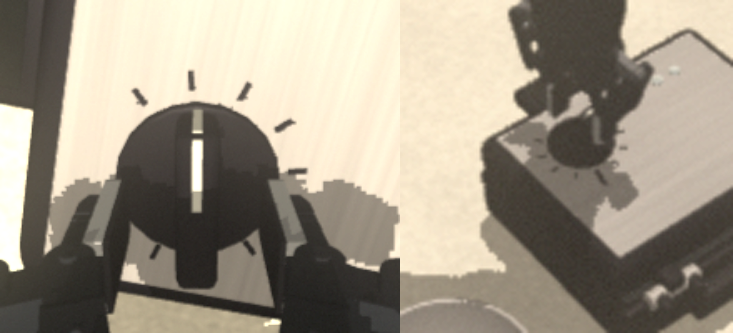

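The bar (x 177–217, centre about (197,198) in the left crop) sits midway between the fingertips at (110,182) and (283,182). I'll close on it.

```bash
python3 -m creep '[[[0.3,0,-0.2,0,0,0,50],[0,0,0,0,0,0,30],[0,0,0,0,0,0,0],[0,0,0,0,0,0,0],[0,0,0,0,0,0,0],[0,0,0,0,0,0,0],[0,0,0,0,0,0,0]]]' 25; python3 plan.py
```

```text
t: 17.55
eef_pos: [525.5, 95.7, 115.3]
tcp_rot: [0.462, 0.536, 0.461, -0.535]
ft_force: [1.7, 1.6, -0.5]
grip_width: 0.156
t 17.6 tcp [525.5  95.7 115.3] F [ 1.7  1.6 -0.5] g 0.16 j [ 0.43  0.22 -0.74  1.85  0.17  1.13 -0.51]
hinge frame x,y,z of tip -150.7 -59.9 52.3 yaw of y -0.148
```

The opening stopped at 13 mm, so the bar is held. I'll turn clockwise by about 1.98 rad.

```bash
python3 -m creep '[[[0,0,0,0.14,0,0,0],[0,0,0,0.14,0,0,0],[0,0,0,0.14,0,0,0],[0,0,0,0.14,0,0,0],[0,0,0,0.14,0,0,0],[0,0,0,0.14,0,0,0],[0,0,0,0.14,0,0,0],[0,0,0,0,0,0,0]]]'; python3 plan.py
```

```text
t: 18.35
eef_pos: [527.9, 94.1, 115.4]
tcp_rot: [0.155, 0.692, 0.153, -0.688]
ft_force: [9.1, -1.8, -5.0]
grip_width: 0.153
t 18.4 tcp [527.9  94.1 115.4] F [ 9.1 -1.8 -5. ] g 0.15 j [ 0.33  0.2  -0.62  1.85  0.13  1.12 -1.46]
hinge frame x,y,z of tip -147.9 -60.6 52.4 yaw of y -1.132
```

```bash
python3 -m creep '[[[0,0,0,0.14,0,0,0],[0,0,0,0.14,0,0,0],[0,0,0,0.14,0,0,0],[0,0,0,0.14,0,0,0],[0,0,0,0.14,0,0,0],[0,0,0,0.14,0,0,0],[0,0,0,0.14,0,0,0],[0,0,0,0.02,0,0,0],[0,0,0,0,0,0,0]]]'; python3 plan.py
```

```text
t: 19.25
eef_pos: [527.8, 91.2, 115.4]
tcp_rot: [-0.195, 0.682, -0.197, -0.677]
ft_force: [7.5, -7.8, -3.0]
grip_width: 0.155
t 19.2 tcp [527.8  91.2 115.4] F [ 7.5 -7.8 -3. ] g 0.15 j [ 0.24  0.19 -0.51  1.85  0.11  1.12 -2.44]
hinge frame x,y,z of tip -147.1 -63.4 52.4 yaw of y -2.132
```

Yaw reached -2.132, with -2.133 wanted. I'll release, lift and check both lid and dial.

```bash
python3 -m creep '[[[0,0,0,0,0,0,40],[0,0,0,0,0,0,55],[0,0,0,0,0,0,55],[0,0,0,0,0,0,55],[-3,0,0,0,0,0,55],[-4,0,0,0,0,0,55],[-4,0,0,0,0,0,55],[0,0,0,0,0,0,55],[0,0,0,0,0,0,55],[0,0,0,0,0,0,55]]]'
python3 - <<'E'
from h import *
np.savez("w4.npz",**imaging.camera_params("wrist")); w=imaging.capture("wrist"); cv2.imwrite("pics/w4raw.png",w[:,:,::-1])
cv2.imwrite("pics/s4raw.png",imaging.capture("scene")[:,:,::-1]); 
s,p,R=st();print(p.round(1),proj("wrist",[526,96,139]).round())
E
python3 dial.py pics/w4raw.png w4.npz $(python3 -c "
from h import *;print(*proj('wrist',[526,96,139]).astype(int))") pics/d4full.png
python3 - <<'E'
import cv2,numpy as np
i=cv2.resize(cv2.imread('pics/d4full.png'),(800,400))
o=np.zeros((600,800,3),np.uint8); o[:400]=i
a=cv2.imread('pics/s4raw.png')[100:230,220:420]; o[400:,:308]=cv2.convertScaleAbs(cv2.resize(a,(308,200)),alpha=1.8)
cv2.imwrite('pics/d4.png',o)
E
```

```text
t: 20.25
eef_pos: [524.1, 95.6, 223.8]
tcp_rot: [0.194, -0.679, 0.195, 0.681]
ft_force: [0.0, 0.5, -0.7]
grip_width: 0.548
[524.   95.5 223.5] [314. 204.]
window centre [526.9  96.5 139. ]
```

View pics/d4.png

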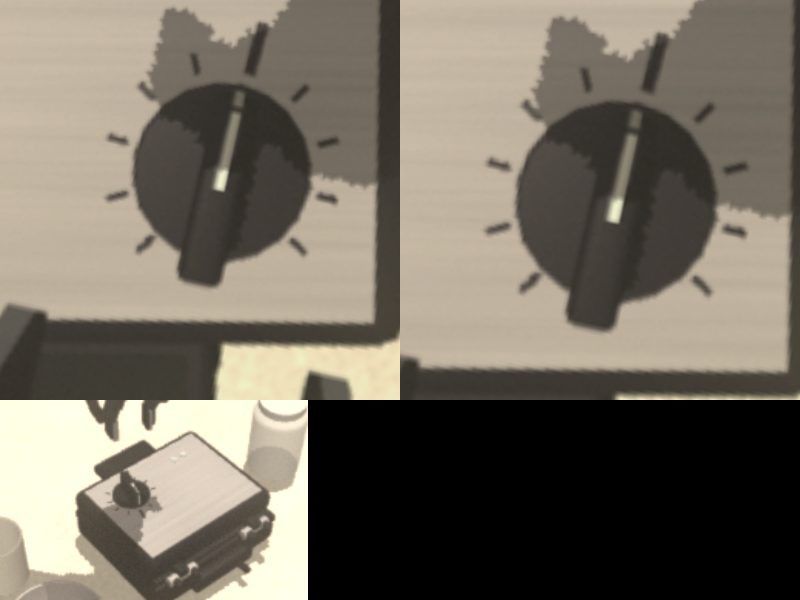

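The pointer lies at about -11.7° and the long tick at about -15°, an error of about 0.06 rad against the 0.14 allowed. The lid is still flat and shut in the lower crop. I'll do a quick numeric check of the bystanders, then hand in.

Run:
```python
from h import *
a=cv2.imread("pics/scene0.png"); b=imaging.capture("scene")[:,:,::-1]
for n,(x0,y0,x1,y1) in dict(mug=(185,172,242,232),bowl=(220,215,294,280)).items():
    A=np.float32(cv2.cvtColor(a[y0:y1,x0:x1],6));B=np.float32(cv2.cvtColor(np.ascontiguousarray(b[y0:y1,x0:x1]),6)); print(n,"shift px",np.round(cv2.phaseCorrelate(A,B),2))
# dial line: bright pixels in rectified view
r.sign_off(); print(r.read_state()["t"])
```

```text
Traceback (most recent call last):
ValueError: setting an array element with a sequence. The requested array has an inhomogeneous shape after 1 dimensions. The detected shape was (2,) + inhomogeneous part.
```

Run:
```python
from h import *
a=cv2.imread("pics/scene0.png"); b=cv2.imread("pics/s4raw.png")
for n,(x0,y0,x1,y1) in dict(mug=(185,172,242,232),bowl=(220,215,294,280)).items():
    A,B=[np.float32(cv2.cvtColor(i[y0:y1,x0:x1],6)) for i in (a,b)]; print(n,"shift px",cv2.phaseCorrelate(A,B))
r.sign_off(); print(r.read_state()["t"])
```

```text
mug shift px ((-0.04149954184622473, -0.4217076678848457), 0.44916149642732406)
bowl shift px ((0.5508693629246793, 0.22032782516310334), 0.6146023183398777)
the job is handed in; nothing more can be done
the job is handed in; nothing more can be done
```

The lid is clicked shut and stays down by itself, and the dial's pointer is on the long tick. I handed the job in at about 20 s on the robot's clock.

- **Lid:** I pushed it down by its handle with closed fingertips. The vertical force read up to about 13.5 N at the catch, then fell to zero as it snapped. It looked flat and shut in both later checks with nothing touching it.
- **Dial:** I gripped the bar and turned it about 1.98 rad clockwise. In the last wrist picture the pointer is 3–4° (about 0.06 rad) short of the long tick, and 0.14 rad is allowed.
- **Bystanders:** The mug and bowl shifted by less than 1 pixel between the first and last scene pictures. I did not measure the canister, but the arm never went near it.

**What failed or disagreed:**
- My first push missed the handle. The cameras showed the closed fingertips about 25 mm higher than the stated tool offset, so I used the observed height from then on.
- After the click I lowered the tool about 7 mm further to feel the lid's stop, but met no contact. The shut state therefore rests on the click and the pictures.
- The base's yaw came out about 0.04 rad different from its edges and from the first reading of the long tick. I turned the dial to that reading, and in the last picture the tick fits the edge yaw better, hence the small shortfall.

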